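# Start the pipe rolls from the switch panel

## Robot

A 7-joint arm with a two-finger parallel gripper is mounted at the origin on a cart in front of the work surface, level with it; the furniture and walls round the work are solid. World frame = base frame: x ahead of the robot, y to its left, z up, the work surface at z = 0. Lengths are in mm, angles in rad, forces in N, time in s.
With the tool pointing down it reaches from about 400 to 900 mm from the base axis. Payload 5.5 kg.
Tool frame: the origin (TCP) lies between the finger pads; the fingertips stand 11 mm ahead of it and the grasp point (between the pads) lies 8 mm behind it; z points along the fingers, y is the direction in which the jaws open and shut (so a half turn about z gives the same grasp; the last joint's range is limited). The gripper opens to 92 mm and grips with 3 to 60 N. Pads are 19 mm wide; open, the fingers measure 130 mm over their backs; the gripper's body (75 mm by 190 mm) begins 47 mm behind the grasp point.
Start: joints at [-0.904, 0.501, -0.427, 1.55, 0.221, 1.138, -0.21], TCP at [255.359, 597.739, 237.729] pointing down, gripper open.
Joint ranges: [-2.88, 2.88], [-0.31, 2.03], [-1.54, 1.56], [0.2, 2.42], [-1.41, 4.55], [0.19, 2.02], [-2.57, 2.57]. Speed limits (rad/s): [2.57, 2.57, 3.14, 3.14, 3.14, 3.14, 3.14].

## Interface

Orientations are given as a unit quaternion [x, y, z, w].
In Python, from station import * gives the robot as it stands.
- The arm moves only by the tool drive_tool, never from a script. Its argument "series" is one flat list of numbers, 7 for each row, row after row: the shift along the tool's x, y, z in cm, then the turn, a rotation vector about the tool's x, y, z in rad, then the opening, from 0 (shut) to 1 (fully open). In form: [x, y, z, wx, wy, wz, gripper, x, y, z, wx, wy, wz, gripper, ...]. A call has 1 to 10 rows; each row is the pose to reach, as a shift and turn from the pose measured when the call began, along the tool's axes at that moment; what a row does not reach only later rows make up. A row lasts 1/8 s, in which the tool goes at most 62.5 mm and 10.7 degrees, less where a joint would pass 70% of its speed; a pose out of reach is approached as far as the arm can. A call with a gripper value outside its range is refused whole. The fingers move at their own pace and stop on an object; the grip force is fixed at half the most. Time passes only in rows, so rows that repeat a pose let the fingers close. It gives the time, the measured TCP pose, the force and the opening at its end, in the units of the state.
- get_obs(): the state, without advancing time (a new reading comes with each control period).
- read_camera(name): name is "scene" or "top" or "wrist"; returns (picture, depth): 420x560x3 uint8, red, green, blue; 420x560 float32, mm along the optical axis (not along the pixel's ray), 0 where there is no reading.
- camera_model(name): a dict with "fx", "fy", "cx", "cy" (pixels), "dist" ([k1, k2, p1, p2, k3] as OpenCV has them; the pictures are not rectified), "rvec" (rotation vector, rad) and "tvec" (3), from world to camera coordinates, as OpenCV has them. Camera axes: x right, y down, z forward; pixel columns grow to the right and rows downward; lengths in mm; the calibration is good to about 2 mm. A picture is of the moment at which its call begins: read the wrist's pose just before it. camera_model takes no time and is no camera call; for the wrist camera it gives the pose at the moment of the call.
- finish_job(): hands the job in, once; it reports no verdict.
The state is a dict: "time": time; "joint_pos": joint angles; "qvel": joint speeds; "tau": joint torques, N m; "eef_pos": TCP position; "ee_rot": TCP orientation; "wrist_force": force on the tool from outside, world axes, zero at the start; "ft_torque": the same for the moment, N m; "finger_gap": finger opening in mm.
Only numpy, scipy, OpenCV 4.12 (cv2) and the standard library are available. Lean on these libraries where they do the work, as an engineer would, in place of code of your own. Each camera call takes 0.05 s, during which the arm holds its last target.

## Task

Jog the pipe rolls from the switch panel using only the closed fingertips, in this order: tip the rocker switch over by pressing its raised near end fully down, then press the square key fully home so that it stays down, then press the flat round button fully in and keep it pressed: the program finishes while still holding that round button in. Do not press the mushroom-headed stop button, do not press the key or the round button out of turn, and leave the loose fittings where they lie, neither pushed about nor picked up.

Things in the scene. Friction and masses are not known exactly. Their poses are not given: they have to be found in the camera images.
- panel: Fixed aluminium base plate, 150 x 400 x 10 mm. Four grey switch boxes, 70 x 70 x 50 mm (tops 60 mm above the bench), stand on it at x = 0, y = -142.5, -47.5, 47.5, 142.5 mm, square to it; which switch is where varies. Origin: on the bench below the middle of the row; x points away from the robot (yaw up to 0.25 rad either way), y along the row, z up.
- rocker_near_end (a point): Point to press on the rocker switch: on the top face of its black ribbed paddle (60 mm long across the row, 34 mm wide, 10 mm thick), in the raised half nearest the robot, 8 mm in from the near edge. At the start about 76 mm above the bench; it comes down about 8 mm as the rocker tips over. The paddle turns on a pin along the panel's y axis, 20 mm farther from the robot and 72 mm above the bench.
- rocker (a joint): Angle of the rocker, rad: 0 = off (near end raised, far end low), 0.35 = fully over (near end low, at its stop). It starts between 0 and 0.04, stays wherever it is left, and resists with about 3 N at the press point.
- key_top (a point): Centre of the top of the square key, a black 32 x 32 mm key in a square steel collar; 80 mm above the bench when up.
- key (a joint): Travel of the square key, m: 0 = up, 0.007 = fully home. Pushed straight down with about 4 N; it has no return spring and stays where it is pushed.
- jog_top (a point): Centre of the flat top of the round button, black, 34 mm in diameter, in a round steel collar; 80 mm above the bench when out.
- jog (a joint): Travel of the round button, m: 0 = out, 0.007 = fully in. Sprung: 1.4 N to start it, about 4.5 N fully in; it comes back out when let go.
- stop_top (a point): Crown of the stop button, a black mushroom head 46 mm in diameter on a thin stem, the tallest of the four, 91 mm above the bench. Not to be pressed.
- stop (a joint): Travel of the stop button, m: 0 = out, 0.007 = pressed; sprung.
- big_nut: Loose steel nut, 36 x 41 x 19 mm, on the front strip of the plate. Origin under its centre. Leave it.
- bolt_m16: Loose steel bolt, 71 mm long, 24 mm high, lying on the front strip of the plate. Origin under its centre. Leave it.
- gas_cup_1: Loose upright nozzle cup, 23 mm in diameter, 42 mm high, on the bench in front of the plate. Origin under its centre. Leave it.
- tee_2: Loose pipe tee, 47 x 60 x 28 mm, on the bench behind the plate. Origin under its centre. Leave it.
- gas_cup_2: Loose upright nozzle cup, 23 mm in diameter, 42 mm high, on the bench behind the plate. Origin under its centre. Leave it.

How it is judged:
By the outcome, as a careful person would: the job done as asked, in the order asked, and still so for the second after the job is handed in, while the arm keeps its last pose, push and grip.
It also fails if it takes over 35 s, if anything falls off the work surface, if the arm or the gripper's body presses on something with over 40 N, if the wrist force passes 120 N, or if a joint passes its speed limit or range.

## Working session

There is one attempt and no reset: what is moved stays moved. The work goes in short steps, Python scripts to look and compute and a tool call to move; the robot and the scene stay as the last step left them, time stands still between calls to the robot, and variables do not carry over. Pictures are saved under pics/ and viewed, and the job is handed in when it is done.

Besides the shell and the picture viewer there is one more tool, called by a JSON object that holds its "method" and its "body", one argument or row to a line. drive_tool: Moves the arm, as the interface text tells. Its arguments: {"type":"object","properties":{"series":{"type":"array"}},"required":["series"]}

```bash
mkdir -p pics; ls; python3 - <<'E'
from station import *
import cv2,numpy as np
o=get_obs();print(o)
for n in("scene","top"):
    p,d=read_camera(n);cv2.imwrite(f"pics/{n}0.png",p[:,:,::-1]);np.savez(f"{n}0.npz",p=p,d=d)
    print(n,camera_model(n))
E
```

```text
pics
{'time': 0.0, 'joint_pos': array([-0.90383803,  0.5018243 , -0.42678718,  1.55144627,  0.22080485,
        1.13830612, -0.21029578]), 'qvel': array([ 0.00168684, -0.00022724, -0.00101977, -0.00020854,  0.00017233,
        0.00055406,  0.00109658]), 'tau': array([-2.98481318e-04, -5.66582572e+01, -5.81612304e+00, -2.79127622e+01,
       -6.86352351e-02,  3.07206111e-02,  1.86653115e-04]), 'eef_pos': array([255.14944697, 597.09027618, 236.69430206]), 'ee_rot': array([ 2.00482734e-01,  9.79696762e-01, -9.38314696e-04, -2.19050144e-04]), 'wrist_force': array([-0.3497067 , -0.77877531,  0.84283733]), 'ft_torque': array([ 0.00794939, -0.0292575 , -0.0401217 ]), 'finger_gap': 91.88056154854297}
scene {'fx': 476.3146911434959, 'fy': 476.3146911434959, 'cx': 279.7984520966393, 'cy': 213.78192324978363, 'dist': array([-0.03890384,  0.        ,  0.        ,  0.        ,  0.        ]), 'rvec': array([ 1.9554407 , -0.6122725 ,  0.40324029]), 'tvec': array([-402.72230129,  198.87485533,  595.82256171])}
top {'fx': 418.5668022291927, 'fy': 418.5668022291927, 'cx': 279.4146016802124, 'cy': 211.43137071321897, 'dist': array([-0.09627037,  0.        ,  0.        ,  0.        ,  0.        ]), 'rvec': array([ 2.16543038, -2.00343924,  0.23793259]), 'tvec': array([-12.29377567, 550.46884389, 816.49851563])}
```

View pics/scene0.png

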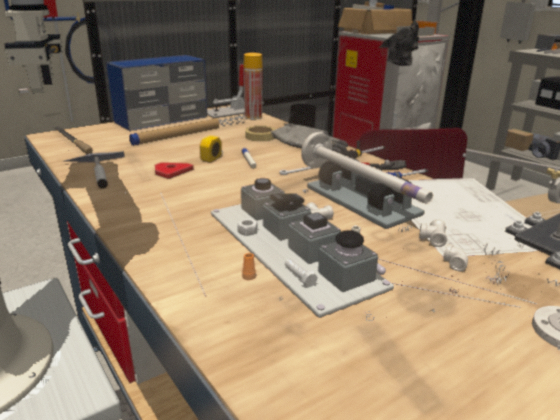

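View pics/top0.png

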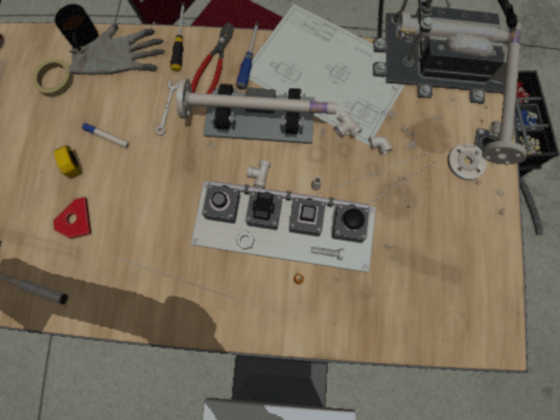

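The top view shows, left to right, the round jog button (220,202), rocker (264,208), square key (308,213) and mushroom stop (352,219). The nut is at (245,240), the bolt at (327,252) and a cup at (298,279). Next I'll measure them.

```bash
cat > h.py <<'E'
import cv2,numpy as np
from station import *
def pose(n):
    m=camera_model(n);K=np.array([[m['fx'],0,m['cx']],[0,m['fy'],m['cy']],[0,0,1]]);R,_=cv2.Rodrigues(np.array(m['rvec']));return K,m['dist'],R,np.array(m['tvec']).ravel()
def ray(c,uv):
    K,D,R,t=c;q=cv2.undistortPoints(np.array(uv,float).reshape(-1,1,2),K,D).reshape(-1,2)
    return -R.T@t,(np.c_[q,np.ones(len(q))]@R)
def onz(c,uv,z):
    o,d=ray(c,uv);return o+d*((z-o[2])/d[:,2])[:,None]
def cloud(c,dep):
    K,D,R,t=c;h,w=dep.shape;v,u=np.mgrid[:h,:w];o,d=ray(c,np.c_[u.ravel(),v.ravel()])
    P=o+d*dep.reshape(-1,1);P[dep.ravel()<=0]=np.nan;return P.reshape(h,w,3)
def proj(c,P):
    K,D,R,t=c;return cv2.projectPoints(np.array(P,float).reshape(-1,3),cv2.Rodrigues(R)[0],t,K,D)[0].reshape(-1,2)
E
python3 - <<'E'
from h import *
np.set_printoptions(precision=1,suppress=True)
z=np.load('top0.npz');p,d=z['p'],z['d'];c=pose('top');P=cloud(c,d)
for u,v in[(220,202),(264,208),(264,220),(308,213),(352,219),(245,237),(330,252),(298,279),(210,245),(150,300),(300,245)]: print(u,v,P[v,u])
big=cv2.resize(p[170:300,180:390,::-1],None,fx=3.7,fy=3.7,interpolation=cv2.INTER_CUBIC);cv2.imwrite('pics/topz.png',big)
# plate fit : bright low-sat region
hsv=cv2.cvtColor(p,cv2.COLOR_RGB2HSV)
Z=P[:,:,2];m=((Z>45)&(Z<110)).astype(np.uint8);m[:170]=0;m[300:]=0;m[:,:180]=0;m[:,390:]=0
n,l,s,ce=cv2.connectedComponentsWithStats(m)
for i in range(1,n):
    if s[i,4]>100:
        Q=P[l==i];r=cv2.minAreaRect(Q[:,:2].astype(np.float32));print(s[i],ce[i],r,np.nanpercentile(Q[:,2],[5,50,95]))
E
```

```text
220 202 [557.6 156.1  79. ]
264 208 [550.5  62.5  83.9]
264 220 [530.1  61.7  61.2]
308 213 [547.6 -29.3  80.7]
352 219 [ 539.4 -119.6   90.8]
245 237 [499.  103.2  13.4]
330 252 [478.1 -84.7  26.5]
298 279 [417.3 -20.5  -1.7]
210 245 [475.8 179.6   8.4]
150 300 [344.7 299.9  -0.2]
300 245 [491.  -19.4  11.1]
[ 202  185   38   36 1069] [220.2 202.4] ((563.79443359375, 160.435546875), (70.99549865722656, 70.62777709960938), 85.96148681640625) [54.7 62.5 81.5]
[ 245  191   37   37 1077] [263.4 208.8] ((556.5309448242188, 65.46910095214844), (70.07701110839844, 70.40165710449219), 85.1247787475586) [56.8 63.8 86.4]
[ 289  198   37   36 1079] [307.2 215.5] ((549.3017578125, -29.317371368408203), (70.24679565429688, 70.63792419433594), 85.63191986083984) [56.6 62.6 81.4]
[ 333  204   37   37 1108] [351.4 222.1] ((542.0707397460938, -124.44407653808594), (71.19819641113281, 70.59794616699219), 85.38037109375) [56.  63.  91.7]
```

View pics/topz.png

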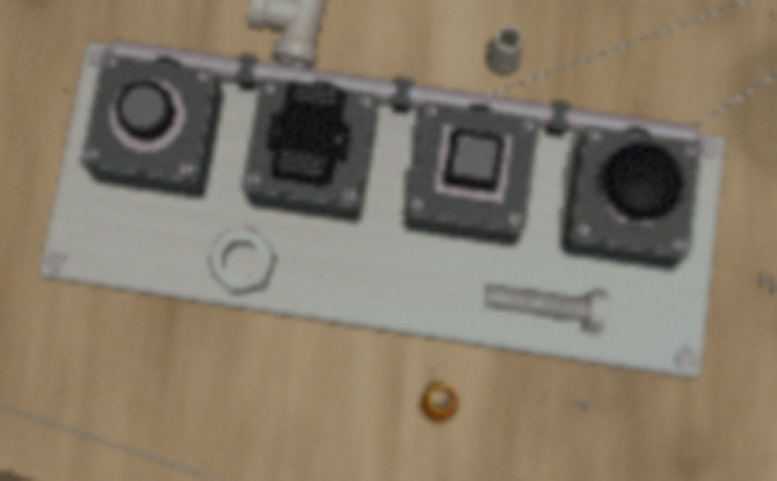

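```bash
python3 - <<'E'
from h import *
np.set_printoptions(precision=1,suppress=True)
for n in('top','scene'):
    z=np.load(n+'0.npz');p,d=z['p'],z['d'];c=pose(n);P=cloud(c,d)
    for nm,C,zt in[('jog',(563.8,160.4),80),('key',(549.3,-29.3),80),('stop',(542.1,-124.4),91),('rocker',(556.5,65.5),78)]:
        near=np.hypot(P[:,:,0]-C[0],P[:,:,1]-C[1])<38
        lo=zt-4 if nm!='rocker' else 69
        m=near&(P[:,:,2]>lo)&(P[:,:,2]<zt+12)
        Q=P[m];v,u=np.nonzero(m)
        r=cv2.minAreaRect(Q[:,:2].astype(np.float32));print(n,nm,m.sum(),u.mean(),v.mean(),'rect',np.array(r[0]),np.array(r[1]),r[2],'med',np.median(Q,0), 'ray',onz(c,[(u.mean(),v.mean())],zt)[0])
    if n=='top':
        print([(v,P[v,264],p[v,264]) for v in range(190,228,2)])
    else:
        cv2.imwrite('pics/scz.png',cv2.resize(p[165:310,200:400,::-1],None,fx=4,fy=4,interpolation=cv2.INTER_CUBIC))
E
```

```text
top jog 188 218.41489361702128 198.89361702127658 rect [563.7 159.8] [31.3 32.3] 5.991871356964111 med [563.6 159.9  80.5] ray [563.8 160.1  80. ]
top key 232 307.95258620689657 212.55172413793105 rect [549.2 -29.2] [31.9 32. ] 85.54009246826172 med [548.9 -29.1  80.3] ray [548.8 -29.2  80. ]
top stop 294 354.14285714285717 218.3095238095238 rect [ 541.4 -124.2] [42.3 40.3] 45.157466888427734 med [ 541.2 -123.9   90.2] ray [ 541.2 -123.9   91. ]
top rocker 486 263.0 205.58230452674897 rect [557.8  65.2] [45.7 59.4] 83.89680480957031 med [555.8  65.   81.8] ray [557.   65.4  78. ]
[(190, array([604.6,  69.4,  32.8]), array([133, 129, 132], dtype=uint8)), (192, array([586.8,  65.9,  77.7]), array([85, 85, 88], dtype=uint8)), (194, array([582.2,  65.5,  78.2]), array([46, 46, 49], dtype=uint8)), (196, array([577.2,  65. ,  80.5]), array([49, 48, 49], dtype=uint8)), (198, array([573.3,  64.7,  79.2]), array([27, 27, 29], dtype=uint8)), (200, array([568.3,  64.1,  81.6]), array([21, 23, 21], dtype=uint8)), (202, array([563.3,  63.6,  83.8]), array([20, 18, 19], dtype=uint8)), (204, array(
[... 730 characters left out ...]
]), array([61, 65, 63], dtype=uint8)), (226, array([521.9,  61.9,  38.3]), array([43, 47, 44], dtype=uint8))]
scene jog 102 261.8921568627451 181.07843137254903 rect [561.4 160.2] [31.7 33.1] 61.15867614746094 med [559.7 159.1  79.8] ray [559.5 158.1  80. ]
scene key 180 314.65 217.5611111111111 rect [547.  -28.6] [31.4 31.3] 86.27076721191406 med [544.7 -30.7  79.5] ray [543.9 -31.2  80. ]
scene stop 226 349.353982300885 235.39380530973452 rect [ 538.8 -125.1] [38.2 37.5] 57.26371765136719 med [ 537.  -125.6   89.5] ray [ 535.3 -127.    91. ]
scene rocker 335 287.0567164179104 198.60597014925372 rect [554.2  63.1] [38.7 57.9] 85.94791412353516 med [551.2  56.   80.2] ray [553.7  63.1  78. ]
```

View pics/scz.png

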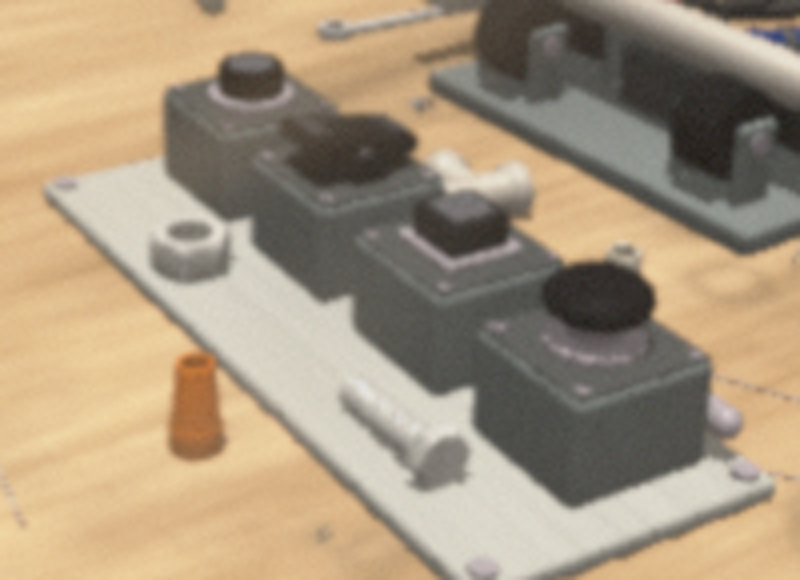

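```bash
cat > go.py <<'E'
from h import *
from scipy.spatial.transform import Rotation as Rn
import sys
def go(x,y,z,yaw=-0.076):
    o=get_obs();R=Rn.from_quat(o['ee_rot']);t=R.inv().apply(np.array([x,y,z])-o['eef_pos'])/10
    g=Rn.from_matrix(np.array([[-np.cos(yaw),-np.sin(yaw),0],[-np.sin(yaw),np.cos(yaw),0],[0,0,-1]]).T.T)
    # tool x=(-c,-s,0), tool y=(-s,c,0), tool z down
    M=np.array([[-np.cos(yaw),-np.sin(yaw),0],[-np.sin(yaw),np.cos(yaw),0],[0,0,-1]]).T
    w=(R.inv()*Rn.from_matrix(M)).as_rotvec()
    print('t',o['time'],'pos',o['eef_pos'].round(1),'F',o['wrist_force'].round(1),'gap',o['finger_gap'].round(1));print('shift cm',t.round(2),'rot',w.round(3))
if __name__=='__main__':go(*map(float,sys.argv[1:]))
E
python3 go.py 535.5 66.5 135
```

```text
Traceback (most recent call last):
  File "go.py", line 11, in <module>
    if __name__=='__main__':go(*map(float,sys.argv[1:]))
                            ~~^^^^^^^^^^^^^^^^^^^^^^^^^^
  File "go.py", line 10, in go
    print('t',o['time'],'pos',o['eef_pos'].round(1),'F',o['wrist_force'].round(1),'gap',o['finger_gap'].round(1));print('shift cm',t.round(2),'rot',w.round(3))
                                                                                        ^^^^^^^^^^^^^^^^^^^^^
AttributeError: 'float' object has no attribute 'round'
```

```bash
sed -i "s/o\['finger_gap'\].round(1)/round(o['finger_gap'],1)/; /    g=Rn/d" go.py
python3 go.py 535.5 66.5 135
```

```text
t 0.1 pos [255.2 597.2 236.8] F [-0.9 -0.3  0.7] gap 91.6
shift cm [-46.62 -37.77  10.24] rot [-0.002 -0.    -0.328]
```

{"method": "drive_tool", "body": {
  "series": [-46.6,-37.8,10.2,0,0,-0.33,0,-46.6,-37.8,10.2,0,0,-0.33,0,-46.6,-37.8,10.2,0,0,-0.33,0,-46.6,-37.8,10.2,0,0,-0.33,0,-46.6,-37.8,10.2,0,0,-0.33,0,-46.6,-37.8,10.2,0,0,-0.33,0,-46.6,-37.8,10.2,0,0,-0.33,0,-46.6,-37.8,10.2,0,0,-0.33,0,-46.6,-37.8,10.2,0,0,-0.33,0,-46.6,-37.8,10.2,0,0,-0.33,0]
}}

```text
time: 1.35
eef_pos: [535.7, 63.0, 134.7]
ee_rot: [0.038, 0.999, -0.001, -0.001]
wrist_force: [-0.6, 1.7, -0.0]
finger_gap: 1.3
```

```bash
python3 go.py 535.5 66.5 105
```

```text
t 1.35 pos [535.7  63.  134.7] F [-0.6  1.7 -0. ] gap 1.3
shift cm [0.05 0.35 2.97] rot [-0.002 -0.001 -0.   ]
```

{"method": "drive_tool", "body": {
  "series": [0.0,0.35,1.5,0,0,0,0,0.0,0.35,3.0,0,0,0,0,0.0,0.35,3.0,0,0,0,0,0.0,0.35,3.0,0,0,0,0]
}}

```text
time: 1.85
eef_pos: [535.6, 68.1, 104.8]
ee_rot: [0.037, 0.999, -0.001, -0.001]
wrist_force: [-0.1, 0.5, 0.5]
finger_gap: 0.4
```

```bash
python3 - <<'E'
from h import *
p,d=read_camera('scene');q,_=read_camera('wrist')
a=cv2.resize(p[120:300,180:400,::-1],(396*1,324),interpolation=cv2.INTER_CUBIC)
b=cv2.resize(q[:,:,::-1],(400,300));im=np.zeros((324,796,3),np.uint8);im[:,:396]=a;im[:300,396:]=b;cv2.imwrite('pics/a1.png',im)
E
python3 go.py 535.5 66.5 92
```

```text
t 1.95 pos [536.2  67.5 105.3] F [ 0.5 -0.5 -0.3] gap 0.5
shift cm [ 0.06 -0.1   1.33] rot [-0.002 -0.     0.001]
```

View pics/a1.png

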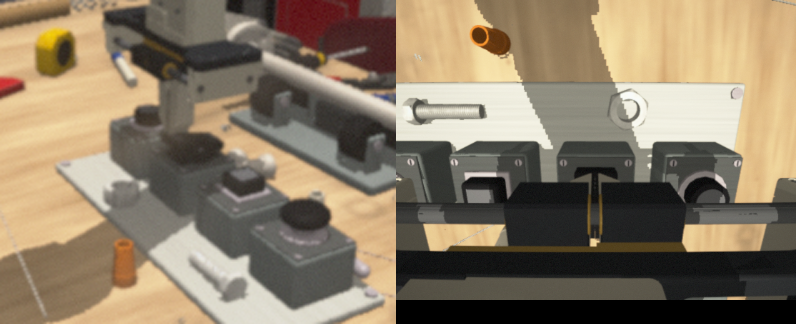

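The fingertips are over the rocker's near half, at about (178,130) on the left of the image. I'll press it gradually.

{"method": "drive_tool", "body": {
  "series": [0.05,-0.1,0.5,0,0,0,0,0.05,-0.1,0.7,0,0,0,0,0.05,-0.1,0.9,0,0,0,0,0.05,-0.1,1.1,0,0,0,0,0.05,-0.1,1.3,0,0,0,0,0.05,-0.1,1.3,0,0,0,0]
}}

```text
time: 2.7
eef_pos: [534.9, 66.6, 92.2]
ee_rot: [0.037, 0.999, -0.001, -0.001]
wrist_force: [-2.9, -0.0, 4.4]
finger_gap: 0.6
```

{"method": "drive_tool", "body": {
  "series": [0,0,0.2,0,0,0,0,0,0,0.35,0,0,0,0,0,0,0.5,0,0,0,0,0,0,0.5,0,0,0,0]
}}

```text
time: 3.2
eef_pos: [534.5, 66.7, 90.0]
ee_rot: [0.037, 0.999, -0.002, -0.001]
wrist_force: [-12.4, -1.4, 31.1]
finger_gap: 0.2
```

Force jumped to 31 N at a tip height of 79 mm, so the rocker is at its stop. I'll retract and verify.

{"method": "drive_tool", "body": {
  "series": [0,0,-1.0,0,0,0,0,0,0,-4.5,0,0,0,0,-1.4,-4.8,-4.5,0,0,0,0,-1.4,-9.6,-4.5,0,0,0,0,-1.4,-9.6,-4.5,0,0,0,0,-1.4,-9.6,-4.5,0,0,0,0]
}}

```text
time: 3.95
eef_pos: [541.7, -29.8, 135.2]
ee_rot: [0.037, 0.999, -0.001, -0.001]
wrist_force: [0.3, -0.3, -0.2]
finger_gap: 0.1
```

```bash
python3 - <<'E'
from h import *
np.set_printoptions(precision=1,suppress=True)
p,d=read_camera('scene');q,_=read_camera('wrist')
z=np.load('scene0.npz')
c=pose('scene');
for dd in(z['d'],d):
    P=cloud(c,dd)
    L=np.stack([(P[:,:,0]-556)*.997-(P[:,:,1]-65)*.076,(P[:,:,0]-556)*.076+(P[:,:,1]-65)*.997],-1)
    m=(abs(L[...,1])<15)&(abs(L[...,0])<30)&(P[...,2]>68)&(P[...,2]<100)
    x=L[...,0][m];zz=P[...,2][m]
    for a in range(-30,30,10):
        k=(x>=a)&(x<a+10);print(a,k.sum(),np.median(zz[k]) if k.any() else None)
    print('--')
a=cv2.resize(p[120:300,180:400,::-1],(396,324),interpolation=cv2.INTER_CUBIC)
b=cv2.resize(q[:,:,::-1],(400,300));im=np.zeros((324,796,3),np.uint8);im[:,:396]=a;im[:300,396:]=b;cv2.imwrite('pics/a2.png',im)
E
python3 go.py 548.5 -29 103
```

```text
-30 71 84.79529254740822
-20 43 83.70357136895103
-10 45 81.84194932661666
0 41 80.81637044874287
10 37 79.19229563518286
20 35 77.95096629315037
--
-30 64 77.38475986577316
-20 56 79.18054331543138
-10 60 80.85412445510298
0 50 82.7611183067493
10 62 84.42210728531106
20 29 85.6751667552926
--
t 4.05 pos [541.6 -28.4 135.2] F [-0.9  0.   0.8] gap 0.5
shift cm [-0.69 -0.    3.22] rot [-0.003 -0.002  0.004]
```

View pics/a2.png

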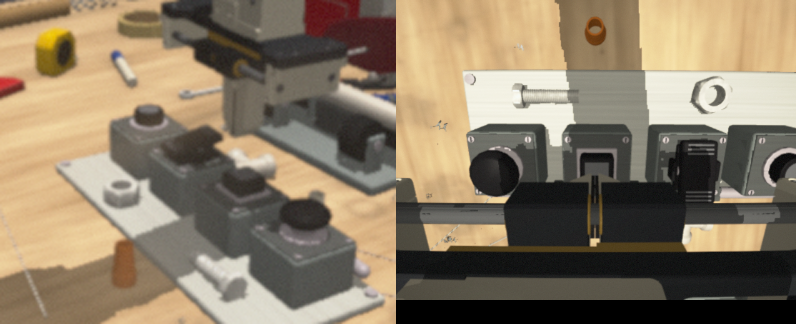

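The rocker paddle slope went from about -0.15 to +0.17, so it is fully over. Next is the key.

{"method": "drive_tool", "body": {
  "series": [-0.7,0,2.0,0,0,0,0,-0.7,0,3.5,0,0,0,0,-0.7,0,4.0,0,0,0,0,-0.7,0,4.2,0,0,0,0,-0.7,0,4.4,0,0,0,0,-0.7,0,4.6,0,0,0,0,-0.7,0,4.6,0,0,0,0]
}}

```text
time: 4.92
eef_pos: [548.9, -29.0, 89.6]
ee_rot: [0.036, 0.999, -0.001, -0.0]
wrist_force: [-1.0, 0.4, 2.9]
finger_gap: 0.8
```

{"method": "drive_tool", "body": {
  "series": [0,0,0.2,0,0,0,0,0,0,0.4,0,0,0,0,0,0,0.6,0,0,0,0,0,0,0.7,0,0,0,0,0,0,0.8,0,0,0,0,0,0,0.8,0,0,0,0]
}}

```text
time: 5.68
eef_pos: [549.0, -29.0, 84.0]
ee_rot: [0.036, 0.999, -0.002, -0.0]
wrist_force: [-9.3, 0.8, 25.3]
finger_gap: 0.8
```

The key is home: tip at 73 mm with 25 N. I'll lift, cross to the jog button and check.

{"method": "drive_tool", "body": {
  "series": [0,0,-2.0,0,0,0,0,0,0,-5.0,0,0,0,0,0.0,6.0,-5.0,0,0,0,0,0,12.0,-5.0,0,0,0,0,0,19.0,-5.0,0,0,0,0,0,19.0,-5.0,0,0,0,0,0,19.0,-5.0,0,0,0,0]
}}

```text
time: 6.55
eef_pos: [562.5, 161.0, 132.7]
ee_rot: [0.035, 0.999, -0.002, -0.001]
wrist_force: [0.4, -0.6, 0.3]
finger_gap: 0.4
```

```bash
python3 - <<'E'
from h import *
p,d=read_camera('scene');q,_=read_camera('wrist')
c=pose('scene');P=cloud(c,d)
for n,C in(('key',(548,-29)),('stop',(540,-124.5))):
    m=np.hypot(P[...,0]-C[0],P[...,1]-C[1])<13;print(n,np.median(P[...,2][m&(P[...,2]>65)]))
a=cv2.resize(p[120:300,180:400,::-1],(396,324),interpolation=cv2.INTER_CUBIC)
b=cv2.resize(q[:,:,::-1],(400,300));im=np.zeros((324,796,3),np.uint8);im[:,:396]=a;im[:300,396:]=b;cv2.imwrite('pics/a3.png',im)
E
python3 go.py 563 160 90
```

```text
key 73.15869984225645
stop 89.92956016570582
t 6.65 pos [562.9 158.3 132.8] F [ 0.1 -0.9  0.1] gap 0.5
shift cm [-0.    0.2   4.28] rot [-0.005 -0.001  0.001]
```

View pics/a3.png

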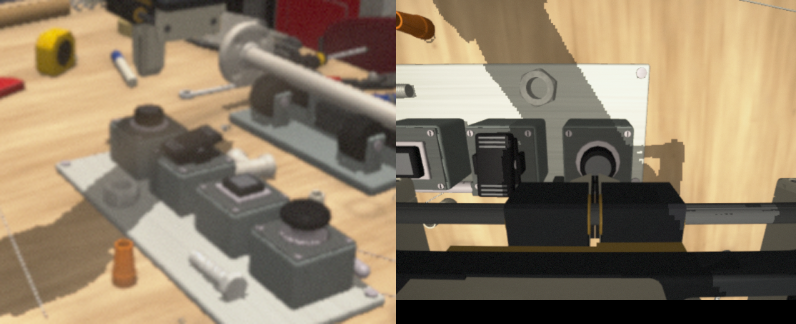

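The key sits at 73 mm (home), the stop is untouched, and the rocker is still over. Next I'll press the jog button and hold it.

{"method": "drive_tool", "body": {
  "series": [0,0.15,2.0,0,0,0,0,0,0.15,3.6,0,0,0,0,0,0.15,4.0,0,0,0,0,0,0.15,4.2,0,0,0,0,0,0.15,4.4,0,0,0,0,0,0.15,4.6,0,0,0,0,0,0.15,4.8,0,0,0,0,0,0.15,4.95,0,0,0,0,0,0.15,5.05,0,0,0,0,0,0.15,5.1,0,0,0,0]
}}

```text
time: 7.9
eef_pos: [563.3, 159.6, 84.0]
ee_rot: [0.037, 0.999, -0.003, -0.0]
wrist_force: [-7.6, -3.8, 20.4]
finger_gap: 0.3
```

```bash
python3 go.py 563 160 84
```

```text
t 7.9 pos [563.3 159.6  84. ] F [-7.6 -3.8 20.4] gap 0.3
shift cm [ 0.04  0.04 -0.  ] rot [-0.006  0.     0.001]
```

```bash
python3 - <<'E'
from h import *
p,d=read_camera('scene');q,_=read_camera('top')
c=pose('scene');P=cloud(c,d)
m=np.hypot(P[...,0]-548,P[...,1]+29)<13;print('key',np.median(P[...,2][m&(P[...,2]>65)]))
a=cv2.resize(p[120:300,180:400,::-1],(396,324),interpolation=cv2.INTER_CUBIC)
b=cv2.resize(q[140:300,180:390,::-1],(400,305));im=np.zeros((324,796,3),np.uint8);im[:,:396]=a;im[:305,396:]=b;cv2.imwrite('pics/a4.png',im)
o=get_obs();print(o['time'],o['eef_pos'],o['wrist_force'])
E
```

```text
key 73.27559063933569
8.0 [563.28363093 159.6171633   84.034254  ] [-6.99660118 -2.63447713 18.62112443]
```

View pics/a4.png

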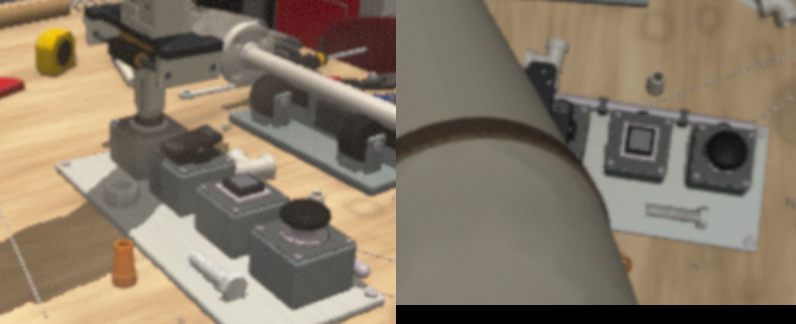

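The fingers hold the jog button in at (150,115), the rocker is over, the key is down, and the loose fittings haven't moved. I'm handing the job in.

```bash
python3 -c "
from station import *
print(finish_job())"
```

```text
the job is handed in; nothing more can be done
None
```

I pressed the three switches in the order asked with the closed fingertips and handed the job in at about 8 s, still holding the round button in.

- **Rocker:** it is tipped fully over. It reached a firm stop at 31 N, and the paddle slope went from about -0.15 to +0.17 rad.
- **Square key:** it is home and stays down, with its top at about 73 mm, or 7 mm of travel.
- **Round button:** it is held in with the fingertips at 73 mm, or 7 mm of travel. The push was a steady 19–20 N, against about 4.5 N needed.
- **Stop button:** it was not touched; its crown still measured about 90 mm just before the last press.
- **Loose fittings:** they look unmoved in the pictures; I did not measure them again afterwards.

One reading disagreed with the description. The depth images put the rocker's raised end at about 85 mm above the bench, not the 76 mm stated. I therefore pressed it by force and checked the slope afterwards, not by height.

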